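# Stow the sauce tub under the overshelf and shut the keeper

## Task

Slide the lidded sauce tub along the counter, end first, through the mouth of the steel storage bay and under its overshelf until it is fully home against the back stop, then slide the keeper bar all the way across the mouth so that the tub cannot come out. Keep the tub flat on the counter all the time, and leave the squeeze bottle, the jar and the single portion cup where they stand.

Things in the scene. Friction and masses are not known exactly. Their poses are not given: they have to be found in the camera images.
- tub: Lidded rectangular blue plastic sauce tub, loose, 150 long (its x) by 92 wide (its y) by 82 high, plus a 3 mm raised panel on the lid; about 0.5 kg, too wide to grip. Origin: centre of its underside. The lid's rim (70 to 82 high) is the widest part; the body below is 146 x 88. Both ends are alike. It begins askew in front of the bay's mouth.
- bay: Fixed stainless steel bay on the counter. Origin: on the counter, centre of the mouth; x points into the bay. Lane 104 wide (y -52 to 52). Sides 8 thick: from x = 0 to 90 low rails 40 high, flared outwards in front (to x = -23, y = +-70); beyond x = 90, 100 high. Dark keeper slideway beside the mouth: x 2 to 28, y 73 to 208, 43 high.
- bay_stop (a point): Middle of the back stop's face at counter height: bay x = 190, y = 0. When the tub is home its far end is against this face: tub centre at bay x = 115, y = 0, tub's x along the bay's x (either way round), near end at bay x = 40.
- bay_shelf (a point): Middle of the overshelf's front edge, on its top, 106 above the counter: bay x = 90. The shelf is 160 wide (y), runs from bay x = 90 to 240, its underside is 100 above the counter; two small white cups 39 high stand on its rear half. With the tub home, 50 mm of the tub stick out in front of this edge.
- keeper (a joint): Travel in m of the keeper, a flat aluminium bar 14 x 130 x 15 that slides along the bay's -y across the mouth at bay x = 15, between 45 and 60 above the counter (over the rails). 0: fully open; it begins at 0 to 0.02, clear of the lane; 0.12: fully shut, the bar's end at bay y = -40. It stays where it is left; about 2 N moves it.
- keeper_pin (a point): Point on the axis of the keeper's upright black pin (16 diameter, 60 to 115 above the counter), 92 above the counter, 20 from the bar's leading end: bay x = 15, y = 100 minus the travel. Push the pin to slide the bar.
- squeeze_bottle: Bystander: white squeeze bottle, 62 diameter, 195 high. Origin: centre of its underside.
- jar: Bystander: glass jar with a red cap, 80 diameter, 110 high. Origin: centre of its underside.
- portion_cup: Bystander: single white lidded portion cup standing on the counter, 66 diameter, 46 high. Origin: centre of its underside.
Not all that is in view belongs to the job. Of the things shaped like the tub, the blue one is meant.

How it is judged (in metres and radians):
On the way, in this order (a step that is already met when the one before it is completed fails the run):
1. the tub lies fully home in the bay against the back stop, with the keeper still open (x of tub in the frame of bay between 0.107 and 0.119 m and y of tub in the frame of bay between -0.012 and 0.012 m and angle between the x axis of tub and the x axis of bay, either way round below 0.08 rad and angle between tub's own z axis and vertical below 0.06 rad and height (world z) of tub below 0.006 m and value of joint keeper below 0.05 m), for 0.2 s.
2. the keeper bar is slid fully across the mouth (value of joint keeper above 0.11 m), for 0.2 s.
At the end, for the whole second after the job is handed in: The tub rests flat on the counter in the bay, within 8 mm of the back stop, within 12 mm of the lane's centre line and 4.5 degrees of its direction, at rest, and the keeper is shut to within 10 mm of the end of its travel (x of tub in the frame of bay between 0.107 and 0.119 m and y of tub in the frame of bay between -0.012 and 0.012 m and angle between the x axis of tub and the x axis of bay, either way round below 0.08 rad and angle between tub's own z axis and vertical below 0.06 rad and height (world z) of tub below 0.006 m and value of joint keeper above 0.11 m and linear speed of tub below 0.02 m/s); the robot touches nothing.
It fails at once if the tub is lifted more than 15 mm off the counter (height (world z) of tub above 0.015 m).
It fails at once if the tub is tipped more than 15 degrees (angle between tub's own z axis and vertical above 0.26 rad).
It fails at once if the squeeze bottle is moved more than 20 mm (distance of squeeze_bottle from where it was at the start of the episode above 0.02 m).
It fails at once if the jar is moved more than 20 mm (distance of jar from where it was at the start of the episode above 0.02 m).
It fails at once if the portion cup is moved more than 20 mm (distance of portion_cup from where it was at the start of the episode above 0.02 m).
It also fails if it takes over 67 s, if anything falls off the work surface, if the arm or the gripper's body presses on something with over 40 N, if the wrist force passes 120 N, or if a joint passes its speed limit or range.

## Robot

A 6-joint arm with a two-finger parallel gripper is mounted at the origin on the work surface. World frame = base frame: x ahead of the robot, y to its left, z up, the work surface at z = 0. Lengths are in mm, angles in rad, forces in N, time in s.
With the tool pointing down it reaches from about 350 to 975 mm from the base axis. Payload 7.1 kg.
Tool frame: the origin (TCP) lies at the very end of the fingers, on their centre line; the grasp point (between the pads) lies 19 mm behind it; z points along the fingers, y is the line along which they close (so a half turn about z gives the same grasp; the last joint's range is limited). The gripper opens to 88 mm and grips with 3 to 60 N. Pads are 20 mm wide; open, the fingers measure 115 mm over their backs; the gripper's body (75 mm by 178 mm) begins 61 mm behind the grasp point.
Start: joints at [-1.208, 0.423, 1.63, -0, 1.089, -0.019], TCP at [232.886, -579.973, 222.675] pointing down, gripper open.
Joint ranges: [-3, 3], [-0.9, 2.11], [0.09, 2.58], [-1.31, 4.45], [0.11, 2.69], [-2.54, 2.54]. Speed limits (rad/s): [2.39, 2.39, 3.01, 3.14, 3.14, 3.14].

## Interface

Orientations are given as a rotation vector (axis times angle).
In Python, from workcell import ctrl, optics gives the robot as it stands.
- The arm moves only by the shell command python3 -m jog 'ROWS'. ROWS is JSON, a list of rows, each a list of 7 numbers: the shift along the tool's x, y, z in units of 40 mm (1.0 is 40 mm), then the turn, a rotation vector about the tool's x, y, z in units of 6 degrees (1.0 is 6 degrees), then the opening, from 0 (shut) to 1 (fully open). A call has 1 to 20 rows; each row shifts and turns the commanded pose from where the row before left it, along the tool's axes as they then stand; what a row does not reach is not made up. A row lasts 1/10 s, in which the tool goes at most 50 mm and 8.59 degrees, less where a joint would pass 70% of its speed; a pose out of reach is approached as far as the arm can. A call is refused whole if a number of a shift passes 1 or a number of a turn 1, either way. A call with a gripper value outside its range is refused whole. The fingers move at their own pace and stop on an object; the grip force is fixed at half the most. Time passes only in rows, so rows that do not move let the fingers close. It gives the time, the measured TCP pose, the force, the opening and the grip force at its end, in the units of the state.
- ctrl.get_obs(): the state, without advancing time (a new reading comes with each control period).
- optics.get_image(name): name is "scene" or "top" or "wrist"; returns the picture (480x640x3 uint8, red, green, blue); there is no depth.
- optics.camera_model(name): a dict with "fov_y" (degrees; the focal length in pixels is half the picture's height over the tangent of half this angle, whatever the lens; pixels are square), "cx", "cy" (the principal point, pixels), "view" (4x4, takes a point from world to camera coordinates); the wrist camera has in their place "hand_eye" (4x4, takes a point from camera to tool coordinates, whose origin is the TCP and whose axes are the flange's). Camera axes: x right, y up, looking along -z (the intrinsics and any distortion apply to the point x, -y, -z); pixel columns grow to the right and rows downward; lengths in mm; the calibration is good to about 2 mm. The wrist camera is an equidistant fisheye: a pixel r from the principal point sees the ray r / f radians off the axis. A picture is of the moment at which its call begins: read the wrist's pose just before it. camera_model takes no time and is no camera call.
- ctrl.close_job(): hands the job in; it is judged then, once.
Trained networks look in the newest picture that a camera, given by its name, has taken for a name from the list of things; names that differ only in an ending like _2 or _b are one class to them, and where a whole thing is asked for, a point or a joint stands for the part that bears it (a point fixed in the world has none). Each returns a list of dicts, best first, with "conf" (0 to 1); they miss things now and then, are a little off and sometimes report something else, mostly with a low value. They report only what shows in the picture. A call takes as long as a camera call. They do not tell look-alikes from the thing itself.
- optics.masks_of(target, camera): "pixels" (480x640 bool, what is visible of it) and "extent" ([centre column, centre row, width, height] in pixels, round what is visible of it).
The state is a dict: "t": time; "qpos": joint angles; "qvel": joint speeds; "joint_torque": joint torques, N m; "ee_pos": TCP position; "orientation": TCP orientation; "ft_force": force on the tool from outside, world axes, zero at the start; "moment": the same for the moment, N m; "width": finger opening in mm; "grasp_force": force on a finger pad.
Only numpy, scipy, OpenCV 4.12 (cv2) and the standard library are available. Lean on these libraries where they do the work, as an engineer would, in place of code of your own. Each camera call takes 0.05 s, during which the arm holds its last target. There are 200 camera calls.

## Working session

There is one attempt and no reset: what is moved stays moved. The work goes in short steps, Python scripts to look and compute and a shell command to move; the robot and the scene stay as the last step left them, time stands still between calls to the robot, and variables do not carry over. Pictures are saved under pics/ and viewed, at most 10 in all, crops included, and the job is handed in when it is done.

```bash
mkdir -p pics; ls; python3 - <<'E'
from workcell import ctrl, optics
import cv2,numpy as np
o=ctrl.get_obs();print(o['t'],o['ee_pos'],o['orientation'],o['width'])
for c in("top","scene"):
    im=optics.get_image(c);cv2.imwrite(f"pics/{c}0.png",im[...,::-1])
    m=optics.camera_model(c);print(c,{k:np.round(v,3).tolist() if not isinstance(v,str) else v for k,v in m.items()})
    for n in("tub","bay","keeper","squeeze_bottle","jar","portion_cup"):
        print(n,[(round(d['conf'],2),np.round(d['extent']).tolist()) for d in optics.masks_of(n,c)])
E
```

```text
pics
0.0 [ 232.70982454 -579.49179343  221.91381506] [-3.08310673e+00 -5.95770008e-01  3.66186580e-04] 88.06693225077926
top {'fov_y': 48.971, 'cx': 319.748, 'cy': 237.838, 'view': [[0.01, -1.0, 0.011, 2.051], [0.996, 0.011, 0.088, -528.624], [-0.088, 0.01, 0.996, -1080.63], [0.0, 0.0, 0.0, 1.0]]}
tub [(0.96, [212.0, 329.0, 92.0, 87.0]), (0.79, [212.0, 220.0, 79.0, 52.0]), (0.59, [144.0, 151.0, 90.0, 66.0])]
bay [(0.56, [342.0, 215.0, 135.0, 146.0]), (0.19, [501.0, 184.0, 56.0, 38.0])]
keeper [(0.62, [299.0, 178.0, 12.0, 65.0])]
squeeze_bottle [(0.7, [502.0, 184.0, 53.0, 43.0])]
jar [(0.62, [417.0, 154.0, 47.0, 48.0])]
portion_cup [(0.65, [503.0, 282.0, 31.0, 30.0])]
scene {'fov_y': 52.853, 'cx': 317.03, 'cy': 243.996, 'view': [[-0.478, 0.879, 0.01, 259.054], [-0.759, -0.418, 0.498, 383.694], [0.442, 0.23, 0.867, -1411.226], [0.0, 0.0, 0.0, 1.0]]}
tub [(0.98, [435.0, 222.0, 58.0, 75.0]), (0.88, [444.0, 386.0, 82.0, 70.0]), (0.57, [404.0, 294.0, 83.0, 74.0])]
bay [(0.72, [311.0, 248.0, 129.0, 158.0])]
keeper [(0.67, [315.0, 292.0, 34.0, 58.0])]
squeeze_bottle [(0.84, [166.0, 203.0, 39.0, 57.0])]
jar [(0.95, [210.0, 260.0, 41.0, 52.0])]
portion_cup [(0.76, [213.0, 163.0, 21.0, 28.0])]
```

View pics/top0.png

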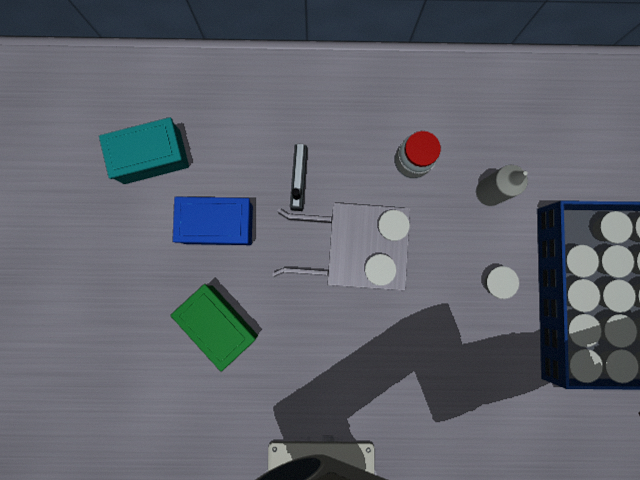

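View pics/scene0.png

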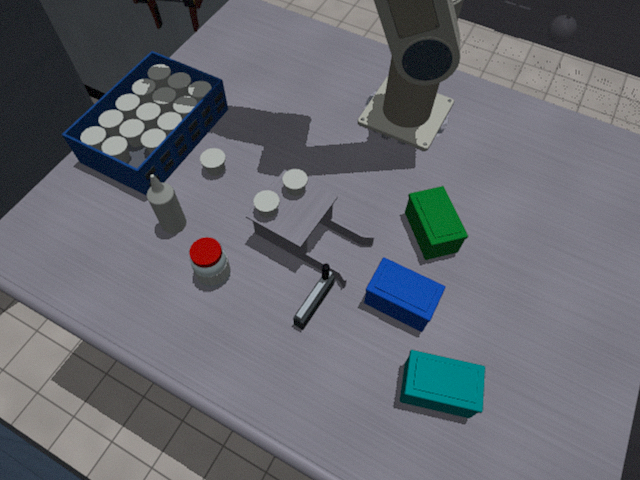

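Candidates for the tub in the top view are blue (212,220), teal (144,151) and green (212,327). The task means the blue one. The bay's mouth faces left in this image, with the shelf at about (370,247). The keeper is at (299,178), with its pin at about (296,193). The jar, bottle and single cup are all clear of the lane.

```bash
cat > h.py <<'E'
import numpy as np,cv2
from workcell import ctrl,optics
from scipy.optimize import minimize
def proj(c,P):
    m=optics.camera_model(c);V=np.array(m['view']);f=240/np.tan(np.radians(m['fov_y']/2))
    q=np.atleast_2d(P)@V[:3,:3].T+V[:3,3]
    return np.c_[m['cx']+f*q[:,0]/-q[:,2],m['cy']-f*q[:,1]/-q[:,2]]
def unproj(c,uv,z):
    m=optics.camera_model(c);V=np.array(m['view']);f=240/np.tan(np.radians(m['fov_y']/2))
    uv=np.atleast_2d(uv).astype(float)
    d=np.c_[(uv[:,0]-m['cx'])/f,-(uv[:,1]-m['cy'])/f,-np.ones(len(uv))]@V[:3,:3]
    o=-V[:3,:3].T@V[:3,3]
    return o+d*((z-o[2])/d[:,2])[:,None]
def tubpts(p):
    c,s=np.cos(p[2]),np.sin(p[2]);R=np.array([[c,-s],[s,c]]);out=[]
    for L,W,z in((146,88,0),(150,92,70),(150,92,82)):
        for a in(-1,1):
            for b in(-1,1): out.append([*(R@[a*L/2,b*W/2]+p[:2]),z])
    return np.array(out)
def bluemask(im):
    hsv=cv2.cvtColor(im,cv2.COLOR_RGB2HSV)
    m=((hsv[...,0]>108)&(hsv[...,0]<125)&(hsv[...,1]>190)&(hsv[...,2]>60)).astype(np.uint8)
    n,l,s,_=cv2.connectedComponentsWithStats(m)
    return l,s
def fittub(seeds,p0):
    """seeds {cam:(u,v)}"""
    M={}
    for c,s in seeds.items():
        l,st=bluemask(optics.get_image(c));k=l[int(s[1]),int(s[0])];assert k>0
        M[c]=(l==k).astype(np.float32)
    def cost(p):
        t=0
        for c,m in M.items():
            h=cv2.convexHull(proj(c,tubpts(p)).astype(np.float32))
            big=np.zeros((480,640),np.uint8)
            cv2.fillConvexPoly(big,np.round(h*16+8*0).astype(np.int32),255,cv2.LINE_AA,4)
            t+=np.abs(big/255.-m).sum()
        return t
    r=minimize(cost,p0,method='Nelder-Mead',options=dict(initial_simplex=np.array(p0)+np.array([[0,0,0],[12,0,0],[0,12,0],[0,0,.12]]),xatol=.05,fatol=.5))
    return r.x,r.fun,{c:m.sum() for c,m in M.items()}
E
python3 - <<'E'
from h import *
im=cv2.imread('pics/top0.png');a=im[140:310,160:420]
cv2.imwrite('pics/crop.png',cv2.resize(a,None,fx=3,fy=3,interpolation=cv2.INTER_CUBIC))
p=unproj('top',(212,220),82)[0];print(p)
print(fittub({'top':(212,220),'scene':(404,292)},[p[0],p[1],-1.57]))
print(fittub({'top':(212,220)},[p[0],p[1],-1.57]))
print(unproj('top',[(333,203),(328,284),(410,207),(405,290)],106))
E
```

```text
[556.55162304 222.41041977  82.        ]
(array([557.64980807, 223.65360917,  -1.6126068 ]), np.float64(2538.36862745098), {'top': np.float32(3444.0), 'scene': np.float32(1819.0)})
(array([558.36495649, 225.23087237,  -1.62021655]), np.float64(513.9686274509804), {'top': np.float32(3447.0)})
[[ 589.7061219   -16.68221232  106.        ]
 [ 432.32412981   -8.30140519  106.        ]
 [ 583.59496657 -167.02054327  106.        ]
 [ 422.31913001 -156.56941232  106.        ]]
```

View pics/crop.png

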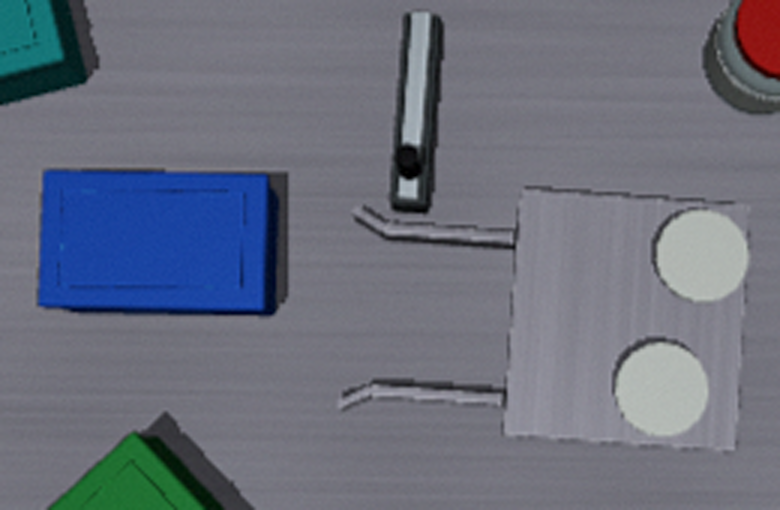

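The crop shows the blue tub at about (155,240), nearly square to the mouth. The shelf corners are (524,188), (749,206), (735,450) and (504,435). The pin top is at about (408,158). Next I'll refine the tub mask and fit the bay.

```bash
sed -i 's/\[...,2\]>60/[...,2]>22/; s/>190/>130/; s/<125/<128/' h.py; python3 - <<'E'
from h import *
from scipy.optimize import least_squares
r2=fittub({'top':(212,220),'scene':(404,292)},[557,224,-1.6]);print(r2)
t=fittub({'top':(212,220)},[557,224,-1.6]);print(t)
print(fittub({'scene':(404,292)},[557,224,-1.6]))
def bp(b,P):
    c,s=np.cos(b[2]),np.sin(b[2]);P=np.atleast_2d(P)
    return np.c_[b[0]+c*P[:,0]-s*P[:,1],b[1]+s*P[:,0]+c*P[:,1],P[:,2]]
C=np.array([(524,188),(749,206),(735,450),(504,435)])/3+[160,140]-.33
# scene: shelf corners, hand read
S=np.array([[90,80,106],[240,80,106],[240,-80,106],[90,-80,106]])
f=lambda b:(proj('top',bp(b,S))-C).ravel()
b=least_squares(f,[510,80,-1.6]);print('bay',b.x,b.fun.round(1))
# rails: inner lip low rails z=40 ends in crop
R=np.array([(513,229),(513,245),(503,388),(503,405),(390,228),(375,384)])/3+[160,140]-.33
u=unproj('top',R,40);c,s=np.cos(b.x[2]),np.sin(b.x[2]);d=u[:,:2]-b.x[:2];print('rails in bay',np.c_[c*d[:,0]+s*d[:,1],-s*d[:,0]+c*d[:,1]].round(1))
for nm,pt in(('pin',(408,154)),):
    u=unproj('top',np.array(pt)/3+[160,140]-.33,115);d=u[:,:2]-b.x[:2];print(nm,u,np.c_[c*d[:,0]+s*d[:,1],-s*d[:,0]+c*d[:,1]].round(1))
d=t[0][:2]-b.x[:2];print('tub in bay',c*d[0]+s*d[1],-s*d[0]+c*d[1],t[0][2]-b.x[2])
print('scene proj shelf',proj('scene',bp(b.x,S)).round(), 'pin',proj('scene',bp(b.x,[15,100,115])))
from scipy.spatial.transform import Rotation
print(Rotation.from_rotvec(ctrl.get_obs()['orientation']).as_matrix().round(3))
E
```

```text
(array([557.98725058, 224.72809714,  -1.6026486 ]), np.float64(1671.1921568627452), {'top': np.float32(3663.0), 'scene': np.float32(2473.0)})
(array([557.10959069, 224.64079674,  -1.59088351]), np.float64(300.7450980392157), {'top': np.float32(3664.0)})
(array([555.67802704, 223.60347037,  -1.60264572]), np.float64(1347.0666666666666), {'scene': np.float32(2488.0)})
bay [517.13733939  77.50809793  -1.63525482] [-0.9 -0.1  0.7 -0.3  0.5  0.6 -0.3 -0.2]
rails in bay [[ 88.1  61.4]
 [ 88.9  50.3]
 [ 89.2 -48.4]
 [ 90.1 -60. ]
 [  3.4  55.7]
 [  1.7 -52.3]]
pin [[610.886292    56.04685246 115.        ]] [[15.4 94.9]]
tub in bay -149.401911092335 30.411854464450712 0.04437130278082946
scene proj shelf [[300. 246.]
 [245. 216.]
 [284. 169.]
 [337. 196.]] pin [[324.24701349 267.60806088]]
[[ 0.928  0.373 -0.   ]
 [ 0.373 -0.928 -0.   ]
 [-0.     0.    -1.   ]]
```

```bash
python3 -m jog '[[0,0,-0.1,0,0,0.85,1],[0,0,-0.1,0,0,0.85,1],[0,0,-0.1,0,0,0.85,1],[0,0,-0.1,0,0,0.85,1],[0,0,-0.1,0,0,0.85,1],[0.4,-0.94,0,0,0,0,1],[0.4,-0.94,0,0,0,0,1],[0.4,-0.94,0,0,0,0,1],[0.4,-0.94,0,0,0,0,1],[0.4,-0.94,0,0,0,0,1],[0.4,-0.94,0,0,0,0,1],[0.4,-0.94,0,0,0,0,1],[0.4,-0.94,0,0,0,0,1],[0.4,-0.94,0,0,0,0,1],[0.4,-0.94,0,0,0,0,1],[0.4,-0.94,0,0,0,0,1],[0.4,-0.94,0,0,0,0,1],[0.4,-0.94,0,0,0,0,1],[0.4,-0.94,0,0,0,0,1],[0,0,0,0,0,0,1]]'
cat > st.py <<'E'
from h import *
from scipy.spatial.transform import Rotation as R
import sys
B=[517.1,77.5,-1.635]
o=ctrl.get_obs();M=R.from_rotvec(o['orientation']).as_matrix();p=np.array(o['ee_pos'])
c,s=np.cos(B[2]),np.sin(B[2]);d=p[:2]-B[:2]
print('t',o['t'],'tcp',p.round(1),'inbay',np.round([c*d[0]+s*d[1],-s*d[0]+c*d[1]],1),'yaw_x',np.degrees(np.arctan2(M[1,0],M[0,0])).round(2),'tz',M[:,2].round(3),'F',np.round(o['ft_force'],1),'q',np.round(o['qpos'],2),'w',round(o['width']))
if len(sys.argv)>3:
    bx,by,z=map(float,sys.argv[1:4])
    g=np.array([B[0]+c*bx-s*by,B[1]+s*bx+c*by,z]);print('goal',g.round(1),'units',(M.T@(g-p)/40).round(2))
E
python3 st.py -149 112 222
```

```text
t: 3.05
ee_pos: [491.6, -65.4, 243.0]
orientation: [-3.14, 0.093, -0.002]
ft_force: [-0.3, 0.4, 0.1]
width: 88.0
grasp_force: 0.0
t 3.05 tcp [491.6 -65.4 243. ] inbay [144.2 -16.3] yaw_x -3.38 tz [ 0.002  0.001 -1.   ] F [-0.3  0.4  0.1] q [-0.16  0.21  1.89  0.    1.04  1.47] w 88
goal [638.4 219.  222. ] units [ 3.25 -7.31  0.53]
```

```bash
python3 -m jog '[[0.38,-0.91,0,0,-0.17,0,1],[0.38,-0.91,0,0,-0.17,0,1],[0.38,-0.91,0,0,-0.17,0,1],[0.38,-0.91,0,0,-0.17,0,1],[0.38,-0.91,0,0,-0.17,0,1],[0.38,-0.91,0,0,-0.17,0,1],[0.38,-0.91,0,0,-0.17,0,1],[0.38,-0.91,0,0,-0.17,0,1],[0,0,0,0,0,0,1]]'; python3 st.py -149 104 25
python3 - <<'E'
from h import *
print(fittub({'scene':(404,292)},[557,224,-1.6]))
cv2.imwrite('pics/s1.png',optics.get_image('scene')[...,::-1])
E
```

```text
t: 3.95
ee_pos: [630.7, 217.3, 234.2]
orientation: [-3.127, 0.095, 0.223]
ft_force: [0.0, -0.0, -0.4]
width: 87.6
grasp_force: 0.0
t 3.95 tcp [630.7 217.3 234.2] inbay [-146.8  104.4] yaw_x -3.46 tz [-0.141  0.01  -0.99 ] F [ 0.  -0.  -0.4] q [0.29 0.54 1.42 0.05 1.32 1.91] w 88
goal [630.4 219.5  25. ] units [ 0.73 -0.05  5.18]
(array([560.20849164, 225.76411892,  -1.66372601]), np.float64(2057.9607843137255), {'scene': np.float32(1783.0)})
```

View pics/s1.png

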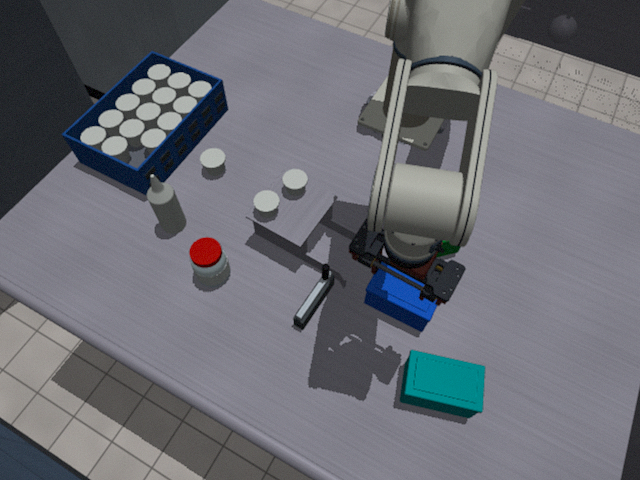

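The gripper is above and slightly beyond the blue tub and clear of the teal one, and nothing has moved. Now I'll descend and push sideways slowly.

```bash
python3 -m jog '[[0.12,0,0.86,0,0,0,1],[0.12,0,0.86,0,0,0,1],[0.12,0,0.86,0,0,0,1],[0.12,0,0.86,0,0,0,1],[0.12,0,0.86,0,0,0,1],[0.12,0,0.86,0,0,0,1],[0,0,0,0,0,0,1],[-0.1,0,0.014,0,0,0,1],[-0.1,0,0.014,0,0,0,1],[-0.1,0,0.014,0,0,0,1],[-0.1,0,0.014,0,0,0,1],[-0.1,0,0.014,0,0,0,1],[-0.1,0,0.014,0,0,0,1],[-0.1,0,0.014,0,0,0,1],[-0.1,0,0.014,0,0,0,1],[-0.1,0,0.014,0,0,0,1],[-0.1,0,0.014,0,0,0,1],[0,0,0,0,0,0,1]]'; python3 st.py -149 54 25
python3 - <<'E'
from h import *
cv2.imwrite('pics/t2.png',optics.get_image('top')[...,::-1][100:380,80:440])
E
```

```text
t: 5.85
ee_pos: [589.1, 217.5, 27.9]
orientation: [-3.127, 0.099, 0.218]
ft_force: [4.7, 0.3, 3.8]
width: 87.8
grasp_force: 2.2
t 5.85 tcp [589.1 217.5  27.9] inbay [-144.3   62.9] yaw_x -3.64 tz [-0.139  0.01  -0.99 ] F [4.7 0.3 3.8] q [0.31 0.73 1.62 0.07 0.92 1.9 ] w 88
goal [580.5 222.7  25. ] units [-0.21 -0.12  0.1 ]
```

View pics/t2.png

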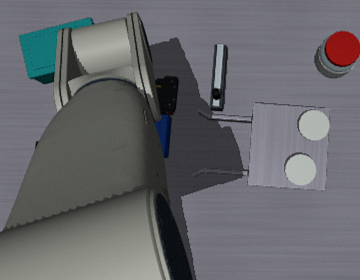

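The arm hides most of the tub here; only a sliver shows at (165,135) in this crop. The force of 5 N is a gentle push. I'll go about 9 mm further, then back off and measure.

```bash
python3 -m jog '[[-0.1,0,0.014,0,0,0,1],[-0.1,0,0.014,0,0,0,1],[-0.02,0,0.003,0,0,0,1],[0,0,0,0,0,0,1]]'; python3 st.py; python3 -m jog '[[0.5,0,-0.07,0,0,0,1],[0.5,0,-0.07,0,0,0,1],[0.1,0,-0.9,0,0,0,1],[0.1,0,-0.9,0,0,0,1],[0.1,0,-0.9,0,0,0,1],[0.1,0.0,-0.9,0,0.33,0,1],[0,0.8,-0.5,0,0.33,0,0.6],[0,-0.9,-0.1,0,0.33,0,0.6],[0,-0.9,0,0,0.33,0,0.6],[0,-0.9,0,0,0,-1,0.6],[0,-0.9,0,0,0,-1,0.6],[0,-0.8,0,0,0,-1,0.6],[0,0,0,0,0,-1,0.6],[0,0,0,0,0,-1,0.6],[0,0,0,0,0,-1,0.6],[0,0,0,0,0,-1,0.6],[0,0,0,0,0,-1,0.6],[0,0,0,0,0,-1,0.6],[0,0,0,0,0,-1,0.6],[0,0,0,0,0,0,0.6]]'
python3 st.py -255 0 240
python3 - <<'E'
from h import *
cv2.imwrite('pics/t3.png',optics.get_image('top')[...,::-1])
cv2.imwrite('pics/s3.png',optics.get_image('scene')[...,::-1])
a=cv2.imread('pics/t3.png')[100:340,80:400];b=cv2.imread('pics/s3.png')[160:400,240:560]
cv2.imwrite('pics/ab3.png',cv2.resize(np.hstack([a,b]),None,fx=1.24,fy=1.24))
for c in('top','scene'):print([(round(d['conf'],2),d['extent']) for d in optics.masks_of('tub',c)])
E
```

```text
t: 6.3
ee_pos: [580.2, 217.7, 27.4]
orientation: [-3.127, 0.099, 0.22]
ft_force: [6.0, 0.3, 3.7]
width: 87.9
grasp_force: 2.5
t 6.3 tcp [580.2 217.7  27.4] inbay [-144.   54.] yaw_x -3.63 tz [-0.14  0.01 -0.99] F [6.  0.3 3.7] q [0.31 0.73 1.64 0.07 0.91 1.9 ] w 88
t: 8.3
ee_pos: [655.3, 355.4, 189.5]
orientation: [-2.766, -1.484, 0.012]
ft_force: [-0.4, 0.1, -0.2]
width: 52.5
grasp_force: 0.0
t 8.3 tcp [655.3 355.4 189.5] inbay [-286.2  120.1] yaw_x 56.43 tz [-0.008 -0.001 -1.   ] F [-0.4  0.1 -0.2] q [0.48 0.64 1.35 0.   1.16 1.06] w 53
goal [533.5 332.  240. ] units [-2.18 -2.22 -1.24]
[(0.94, [211.7, 234.8, 80.6, 48.7]), (0.89, [212.4, 326.8, 90.0, 86.5]), (0.74, [153.8, 151.2, 73.4, 63.6]), (0.18, [296.9, 173.9, 8.7, 59.7])]
[(0.94, [445.0, 385.3, 83.2, 72.2]), (0.79, [413.1, 282.1, 81.2, 70.6]), (0.62, [436.3, 223.7, 58.8, 73.6])]
```

View pics/ab3.png

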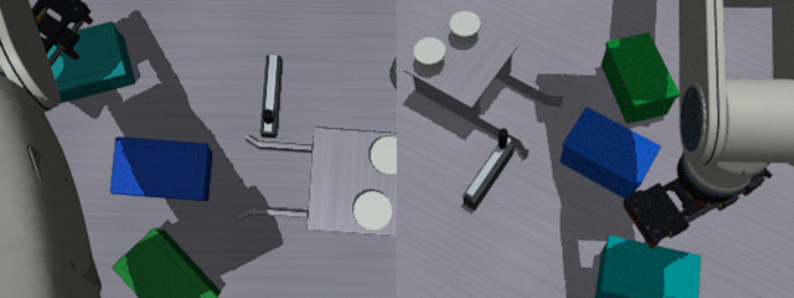

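The blue tub is now fully visible, at about (160,169) in the left half. It lines up with the lane, and the keeper and green tub haven't moved. I'll fit the tub pose from the network mask.

```bash
cat >> h.py <<'E'
def fitmask(cams,p0,B=(517.1,77.5,-1.635)):
    M={}
    for c in cams:
        optics.get_image(c);e=proj(c,[[p0[0],p0[1],60]])[0]
        D=[d for d in optics.masks_of('tub',c) if np.hypot(d['extent'][0]-e[0],d['extent'][1]-e[1])<18]
        if D: M[c]=D[0]['pixels'].astype(float)
    def cost(p):
        t=0
        for c,m in M.items():
            h=cv2.convexHull(proj(c,tubpts(p)).astype(np.float32));big=np.zeros((480,640),np.uint8)
            cv2.fillConvexPoly(big,np.round(h*16).astype(np.int32),255,cv2.LINE_AA,4)
            t+=np.abs(big/255.-m).sum()
        return t
    r=minimize(cost,p0,method='Nelder-Mead',options=dict(initial_simplex=np.array(p0)+np.array([[0,0,0],[12,0,0],[0,12,0],[0,0,.12]]),xatol=.05,fatol=.5)).x
    c,s=np.cos(B[2]),np.sin(B[2]);d=r[:2]-B[:2]
    print(list(M),r.round(3),'bay',np.round([c*d[0]+s*d[1],-s*d[0]+c*d[1],r[2]-B[2]],3),'cost',cost(r).round(),[m.sum() for m in M.values()])
E
python3 - <<'E'
from h import *
fitmask(['top'],[529,224,-1.635])
fitmask(['scene'],[529,224,-1.635])
im=optics.get_image('top')
l,s=bluemask(im);k=l[235,212];m=(l==k).astype(np.uint8)
print(fittub({'top':(212,235)},[529,224,-1.635]))
E
```

```text
['top'] [526.699 229.702  -1.652] bay [-1.52505e+02 -1.86000e-01 -1.70000e-02] cost 227.0 [np.float64(3678.0)]
['scene'] [522.892 229.531  -1.634] bay [-1.52089e+02 -3.97400e+00  1.00000e-03] cost 357.0 [np.float64(3416.0)]
(array([526.23377872, 229.61024106,  -1.6597832 ]), np.float64(272.2549019607843), {'top': np.float32(3620.0)})
```

```bash
python3 -m jog '[[0,0,-0.3,0,0,-1,0.6],[0,0,-0.3,0,0,-1,0.6],[0,0,0,0,0,-1,0.6],[0,0,0,0,0,-1,0.6],[0,0,0,0,0,-1,0.6],[0,0,0,0,0,0,0.6]]'; python3 st.py -265 -1 50
```

```text
t: 9.4
ee_pos: [656.9, 355.8, 215.0]
orientation: [-2.288, -2.149, 0.005]
ft_force: [-1.2, 0.5, -0.4]
width: 52.5
grasp_force: 0.0
t 9.4 tcp [656.9 355.8 215. ] inbay [-286.7  121.6] yaw_x 86.41 tz [-0.004  0.    -1.   ] F [-1.2  0.5 -0.4] q [0.48 0.61 1.33 0.   1.2  0.54] w 52
goal [533.1 342.   50. ] units [-0.54 -3.05  4.14]
```

```bash
python3 -m jog '[[-0.13,-0.76,0,0,0,0,0.6],[-0.13,-0.76,0,0,0,0,0.6],[-0.13,-0.76,0,0,0,0,0.6],[-0.13,-0.76,0,0,0,0,0.6],[0,0,0.83,0,0,0,0.6],[0,0,0.83,0,0,0,0.6],[0,0,0.83,0,0,0,0.6],[0,0,0.83,0,0,0,0.6],[0,0,0.83,0,0,0,0.6],[0,0,0,0,0,0,0.6]]'; python3 st.py -110 -1 50
python3 -m jog '[[-0.2,0,0,0,0,0,0.6],[-0.2,0,0,0,0,0,0.6],[-0.15,0,0,0,0,0,0.6],[-0.15,0,0,0,0,0,0.6],[-0.15,0,0,0,0,0,0.6],[-0.15,0,0,0,0,0,0.6],[-0.15,0,0,0,0,0,0.6],[-0.15,0,0,0,0,0,0.6],[-0.15,0,0,0,0,0,0.6],[-0.15,0,0,0,0,0,0.6],[-0.15,0,0,0,0,0,0.6],[-0.15,0,0,0,0,0,0.6],[-0.15,0,0,0,0,0,0.6],[-0.15,0,0,0,0,0,0.6],[-0.15,0,0,0,0,0,0.6],[-0.15,0,0,0,0,0,0.6],[0,0,0,0,0,0,0.6]]'; python3 st.py 30 0 50
python3 - <<'E'
from h import *
fitmask(['top'],[519,145,-1.635]);fitmask(['scene'],[519,145,-1.635])
E
```

```text
t: 10.4
ee_pos: [530.6, 341.0, 45.3]
orientation: [-2.29, -2.144, 0.017]
ft_force: [-0.4, -0.3, -0.4]
width: 52.8
grasp_force: 0.0
t 10.4 tcp [530.6 341.   45.3] inbay [-263.8   -3.4] yaw_x 86.22 tz [-0.011 -0.004 -1.   ] F [-0.4 -0.3 -0.4] q [0.55 0.67 1.69 0.   0.79 0.61] w 53
goal [523.2 187.3  50. ] units [-3.85  0.07 -0.1 ]
t: 12.1
ee_pos: [528.3, 243.1, 50.6]
orientation: [-2.29, -2.148, 0.0]
ft_force: [0.5, 1.5, 1.6]
width: 52.4
grasp_force: 1.2
t 12.1 tcp [528.3 243.1  50.6] inbay [-165.9    0.6] yaw_x 86.35 tz [-0.001  0.002 -1.   ] F [0.5 1.5 1.6] q [0.41 0.6  1.82 0.   0.72 0.47] w 52
goal [515.2  47.6  50. ] units [-4.9  -0.02  0.01]
['top'] [521.626 151.252  -1.638] bay [-7.389e+01 -2.150e-01 -3.000e-03] cost 457.0 [np.float64(3334.0)]
['scene'] [520.308 156.736  -1.617] bay [-7.9279e+01 -1.8820e+00  1.8000e-02] cost 746.0 [np.float64(2888.0)]
```

```bash
python3 -m jog '[[-0.2,0,0,0,0,0,0.6],[-0.2,0,0,0,0,0,0.6],[-0.2,0,0,0,0,0,0.6],[-0.2,0,0,0,0,0,0.6],[-0.2,0,0,0,0,0,0.6],[-0.2,0,0,0,0,0,0.6],[-0.2,0,0,0,0,0,0.6],[-0.2,0,0,0,0,0,0.6],[-0.2,0,0,0,0,0,0.6],[-0.2,0,0,0,0,0,0.6],[-0.2,0,0,0,0,0,0.6],[-0.2,0,0,0,0,0,0.6],[0,0,0,0,0,0,0.6]]'; python3 st.py 30 0 50
python3 - <<'E'
from h import *
cv2.imwrite('pics/s5.png',cv2.resize(optics.get_image('scene')[140:380,200:480,::-1],None,fx=2,fy=2))
fitmask(['top'],[516,63,-1.635]);fitmask(['scene'],[516,63,-1.635])
E
```

```text
t: 13.6
ee_pos: [520.6, 146.5, 49.3]
orientation: [-2.289, -2.147, 0.006]
ft_force: [-0.3, -0.2, -0.1]
width: 52.3
grasp_force: 0.0
t 13.6 tcp [520.6 146.5  49.3] inbay [-69.   -0.9] yaw_x 86.35 tz [-0.005 -0.    -1.   ] F [-0.3 -0.2 -0.1] q [0.25 0.57 1.91 0.   0.67 0.31] w 52
goal [515.2  47.6  50. ] units [-2.48  0.02 -0.02]
['top'] [515.764  55.762  -1.647] bay [ 2.1779e+01  6.2000e-02 -1.2000e-02] cost 1135.0 [np.float64(2568.0)]
['scene'] [513.769  57.855  -1.623] bay [ 1.9819e+01 -2.0630e+00  1.2000e-02] cost 1043.0 [np.float64(2473.0)]
```

View pics/s5.png

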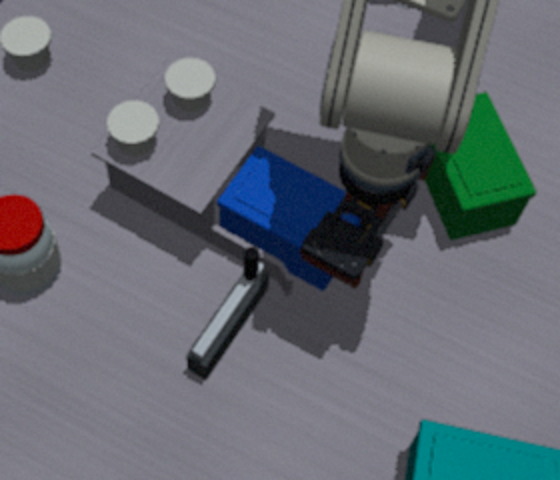

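The tub is entering straight and under the shelf, with its front at about (235,190). The keeper is still open. I'll carry on slowly.

```bash
python3 -m jog '[[-0.15,0,0,0,0,0,0.6],[-0.15,0,0,0,0,0,0.6],[-0.15,0,0,0,0,0,0.6],[-0.15,0,0,0,0,0,0.6],[-0.15,0,0,0,0,0,0.6],[-0.15,0,0,0,0,0,0.6],[-0.15,0,0,0,0,0,0.6],[-0.15,0,0,0,0,0,0.6],[-0.15,0,0,0,0,0,0.6],[-0.15,0,0,0,0,0,0.6],[-0.15,0,0,0,0,0,0.6],[-0.15,0,0,0,0,0,0.6],[-0.15,0,0,0,0,0,0.6],[-0.15,0,0,0,0,0,0.6],[0,0,0,0,0,0,0.6]]'; python3 st.py 30 0 50;python3 -m jog '[[-0.05,0,0,0,0,0,0.6],[-0.05,0,0,0,0,0,0.6],[-0.05,0,0,0,0,0,0.6],[0,0,0,0,0,0,0.6]]'; python3 st.py 30 0 50
```

```text
t: 15.35
ee_pos: [515.7, 62.4, 49.5]
orientation: [-2.289, -2.148, 0.005]
ft_force: [-0.4, -0.3, -0.6]
width: 52.8
grasp_force: 0.0
t 15.35 tcp [515.7  62.4  49.5] inbay [15.2 -0.4] yaw_x 86.35 tz [-0.004 -0.    -1.   ] F [-0.4 -0.3 -0.6] q [0.1  0.55 1.95 0.   0.65 0.16] w 53
goal [515.2  47.6  50. ] units [-0.37  0.01 -0.01]
t: 15.75
ee_pos: [515.6, 57.3, 49.5]
orientation: [-2.288, -2.148, 0.004]
ft_force: [0.0, 2.3, 1.1]
width: 52.5
grasp_force: 1.0
t 15.75 tcp [515.6  57.3  49.5] inbay [20.3 -0.2] yaw_x 86.38 tz [-0.004  0.    -1.   ] F [0.  2.3 1.1] q [0.09 0.54 1.96 0.   0.65 0.15] w 53
goal [515.2  47.6  50. ] units [-0.24  0.01 -0.01]
```

```bash
python3 -m jog '[[-0.05,0,0,0,0,0,0.6],[-0.05,0,0,0,0,0,0.6],[-0.05,0,0,0,0,0,0.6],[0,0,0,0,0,0,0.6]]'; python3 st.py 30 0 50;python3 -m jog '[[-0.04,0,0,0,0,0,0.6],[0,0,0,0,0,0,0.6]]'; python3 st.py|grep tcp;python3 -m jog '[[-0.04,0,0,0,0,0,0.6],[0,0,0,0,0,0,0.6]]'; python3 st.py |grep tcp
```

```text
t: 16.15
ee_pos: [515.2, 51.1, 49.5]
orientation: [-2.289, -2.148, 0.004]
ft_force: [-0.7, 2.5, 2.0]
width: 52.8
grasp_force: 1.3
t 16.15 tcp [515.2  51.1  49.5] inbay [26.5 -0.2] yaw_x 86.37 tz [-0.004  0.    -1.   ] F [-0.7  2.5  2. ] q [0.08 0.54 1.96 0.   0.64 0.14] w 53
goal [515.2  47.6  50. ] units [-0.09  0.01 -0.01]
t: 16.35
ee_pos: [515.1, 49.6, 49.6]
orientation: [-2.289, -2.148, 0.004]
ft_force: [1.1, 3.6, 2.3]
width: 52.6
grasp_force: 1.6
t 16.35 tcp [515.1  49.6  49.6] inbay [28.  -0.2] yaw_x 86.37 tz [-0.004  0.    -1.   ] F [1.1 3.6 2.3] q [0.07 0.54 1.96 0.   0.64 0.14] w 53
t: 16.55
ee_pos: [515.0, 49.0, 49.5]
orientation: [-2.288, -2.147, 0.003]
ft_force: [-0.2, 9.7, 2.3]
width: 52.5
grasp_force: 5.2
t 16.55 tcp [515.   49.   49.5] inbay [28.6 -0.2] yaw_x 86.36 tz [-0.004  0.001 -1.   ] F [-0.2  9.7  2.3] q [0.07 0.54 1.96 0.   0.64 0.13] w 53
```

Contact with the back stop: the force has risen to 9.7 N at the expected position. I'll press a touch more, back off and check.

```bash
python3 -m jog '[[-0.03,0,0,0,0,0,0.6],[0,0,0,0,0,0,0.6],[0,0,0,0,0,0,0.6]]'; python3 st.py|grep tcp
python3 -m jog '[[0.3,0,0,0,0,0,0.6],[0.6,0,0,0,0,0,0.6],[0.6,0,0,0,0,0,0.3],[0,0,-0.8,0,0,0,0],[0,0,-0.8,0,0,0,0],[0,0,-0.8,0,0,0,0],[0.8,0,-0.8,0,0,0,0],[0.8,0,0,0,0,0,0],[0.8,0,0,0,0,0,0],[0,0,0,0,0,0,0]]';python3 st.py 15 130 78
python3 - <<'E'
from h import *
t=optics.get_image('top')[140:310,160:420,::-1];s=optics.get_image('scene')[140:310,220:480,::-1]
cv2.imwrite('pics/h6.png',cv2.resize(np.hstack([t,s]),None,fx=1.53,fy=1.53,interpolation=cv2.INTER_CUBIC))
for c in('top','scene'):
  print([(round(d['conf'],2),np.round(d['extent'])) for d in optics.masks_of('keeper',c)])
E
```

```text
t: 16.85
ee_pos: [515.0, 48.9, 49.6]
orientation: [-2.288, -2.147, 0.001]
ft_force: [0.1, 18.3, 2.4]
width: 52.6
grasp_force: 9.1
t 16.85 tcp [515.   48.9  49.6] inbay [28.7 -0.2] yaw_x 86.35 tz [-0.004  0.003 -1.   ] F [ 0.1 18.3  2.4] q [0.07 0.54 1.96 0.   0.64 0.13] w 53
t: 17.85
ee_pos: [525.4, 205.1, 177.7]
orientation: [-2.286, -2.152, 0.003]
ft_force: [0.3, -0.1, 0.1]
width: 0.5
grasp_force: 0.0
t 17.85 tcp [525.4 205.1 177.7] inbay [-1.279e+02  1.000e-01] yaw_x 86.53 tz [-0.003  0.    -1.   ] F [ 0.3 -0.1  0.1] q [0.35 0.39 1.8  0.   0.95 0.41] w 1
goal [645.9  54.2  78. ] units [-3.58  3.24  2.48]
[(0.72, array([299., 177.,  11.,  63.]))]
[(0.85, array([315., 290.,  35.,  58.])), (0.47, array([166., 204.,  42.,  62.]))]
```

View pics/h6.png

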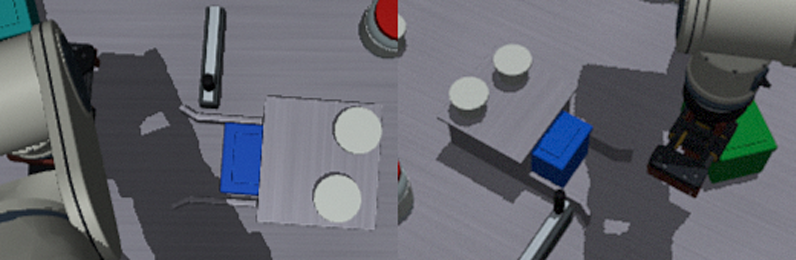

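The tub's near end sits in front of the shelf at about (221,158) in the left half, square and about 50 mm exposed. The keeper is still open, with its pin at about (209,80). I'll check numerically, then move to the far side of the pin.

```bash
python3 - <<'E'
from h import *
u=unproj('top',np.array([(223,123),(220,193)])/1.53+[160,140],82)[:,:2];B=(517.1,77.5,-1.635);c,s=np.cos(B[2]),np.sin(B[2]);d=u-B[:2]
print(np.c_[c*d[:,0]+s*d[:,1],-s*d[:,0]+c*d[:,1]])
E
python3 -m jog '[[-0.72,0.66,0,0,0,0,0],[-0.72,0.66,0,0,0,0,0],[-0.72,0.66,0,0,0,0,0],[-0.72,0.66,0,0,0,0,0],[-0.72,0.66,0,0,0,0,0],[0,0,0,0,0,0,0],[0,0,0.8,0,0,0,0],[0,0,0.8,0,0,0,0],[0,0,0.8,0,0,0,0],[0,0,0.1,0,0,0,0],[0,0,0,0,0,0,0]]'; python3 st.py 15 2 78
```

```text
[[ 38.39684425  43.3429554 ]
 [ 41.49689462 -47.57073104]]
t: 19.15
ee_pos: [646.3, 50.2, 76.2]
orientation: [-2.288, -2.146, 0.008]
ft_force: [0.0, -0.2, -0.3]
width: 0.1
grasp_force: 0.0
t 19.15 tcp [646.3  50.2  76.2] inbay [ 18.9 130.6] yaw_x 86.35 tz [-0.007  0.    -1.   ] F [ 0.  -0.2 -0.3] q [0.06 0.64 1.65 0.   0.86 0.12] w 0
goal [518.1  62.4  78. ] units [ 0.1  -3.22 -0.02]
```

```bash
python3 -m jog '[[0.05,-0.1,0,0,0,0,0],[0.05,-0.1,0,0,0,0,0],[0,-0.2,0,0,0,0,0],[0,-0.2,0,0,0,0,0],[0,-0.2,0,0,0,0,0],[0,-0.2,0,0,0,0,0],[0,-0.2,0,0,0,0,0],[0,-0.2,0,0,0,0,0],[0,-0.2,0,0,0,0,0],[0,-0.2,0,0,0,0,0],[0,-0.2,0,0,0,0,0],[0,-0.2,0,0,0,0,0],[0,-0.2,0,0,0,0,0],[0,-0.2,0,0,0,0,0],[0,-0.2,0,0,0,0,0],[0,-0.2,0,0,0,0,0],[0,0,0,0,0,0,0]]'; python3 st.py 15 2 78|grep inbay; python3 -m jog '[[0,-0.05,0,0,0,0,0],[0,-0.05,0,0,0,0,0],[0,0,0,0,0,0,0]]'; python3 st.py 15 2 78|grep inbay
```

```text
t: 20.85
ee_pos: [525.9, 62.2, 77.0]
orientation: [-2.287, -2.147, 0.007]
ft_force: [-0.3, 0.2, 0.3]
width: 0.0
grasp_force: 0.0
t 20.85 tcp [525.9  62.2  77. ] inbay [14.7  9.8] yaw_x 86.38 tz [-0.007  0.    -1.   ] F [-0.3  0.2  0.3] q [0.09 0.51 1.92 0.   0.72 0.16] w 0
t: 21.15
ee_pos: [523.7, 62.4, 77.2]
orientation: [-2.288, -2.148, 0.005]
ft_force: [1.3, 0.5, -1.1]
width: 0.5
grasp_force: 0.4
t 21.15 tcp [523.7  62.4  77.2] inbay [14.6  7.6] yaw_x 86.37 tz [-0.005  0.    -1.   ] F [ 1.3  0.5 -1.1] q [0.1  0.5  1.93 0.   0.71 0.16] w 1
```

```bash
python3 -m jog '[[0,-0.05,0,0,0,0,0],[0,-0.05,0,0,0,0,0],[0,0,0,0,0,0,0]]'; python3 st.py|grep inbay;  python3 -m jog '[[0,-0.05,0,0,0,0,0],[0,0,0,0,0,0,0]]'; python3 st.py |grep inbay;  python3 -m jog '[[0,-0.05,0,0,0,0,0],[0,0,0,0,0,0,0]]'; python3 st.py |grep inbay
```

```text
t: 21.45
ee_pos: [519.6, 62.7, 77.3]
orientation: [-2.288, -2.148, 0.005]
ft_force: [1.5, 0.0, 0.2]
width: 0.7
grasp_force: 0.5
t 21.45 tcp [519.6  62.7  77.3] inbay [14.6  3.4] yaw_x 86.37 tz [-0.005  0.    -1.   ] F [1.5 0.  0.2] q [0.1  0.5  1.94 0.   0.71 0.16] w 1
t: 21.65
ee_pos: [517.7, 62.8, 77.4]
orientation: [-2.288, -2.148, 0.005]
ft_force: [0.8, -0.5, -0.4]
width: 0.4
grasp_force: 0.6
t 21.65 tcp [517.7  62.8  77.4] inbay [14.6  1.5] yaw_x 86.38 tz [-0.004  0.    -1.   ] F [ 0.8 -0.5 -0.4] q [0.1  0.5  1.94 0.   0.71 0.16] w 0
t: 21.85
ee_pos: [515.6, 62.9, 77.4]
orientation: [-2.288, -2.148, 0.005]
ft_force: [1.3, 0.4, -0.6]
width: 0.1
grasp_force: 0.6
t 21.85 tcp [515.6  62.9  77.4] inbay [14.6 -0.5] yaw_x 86.37 tz [-0.004  0.    -1.   ] F [ 1.3  0.4 -0.6] q [0.1  0.5  1.95 0.   0.7  0.16] w 0
```

```bash
python3 -m jog '[[0,-0.05,0,0,0,0,0],[0,-0.05,0,0,0,0,0],[0,0,0,0,0,0,0]]'; python3 st.py|grep inbay;  python3 -m jog '[[0,-0.05,0,0,0,0,0],[0,0,0,0,0,0,0]]'; python3 st.py |grep inbay;  python3 -m jog '[[0,-0.05,0,0,0,0,0],[0,0,0,0,0,0,0]]'; python3 st.py |grep inbay
```

```text
t: 22.15
ee_pos: [514.1, 63.2, 77.9]
orientation: [2.29, 2.15, 0.001]
ft_force: [7.4, -0.6, -3.6]
width: 0.6
grasp_force: 3.5
t 22.15 tcp [514.1  63.2  77.9] inbay [14.4 -2.1] yaw_x 86.38 tz [ 0.001  0.    -1.   ] F [ 7.4 -0.6 -3.6] q [0.1  0.49 1.95 0.   0.7  0.16] w 1
t: 22.35
ee_pos: [513.9, 63.4, 78.3]
orientation: [2.289, 2.149, 0.005]
ft_force: [12.0, -1.3, -6.8]
width: 0.6
grasp_force: 5.7
t 22.35 tcp [513.9  63.4  78.3] inbay [14.3 -2.2] yaw_x 86.39 tz [ 0.004  0.001 -1.   ] F [12.  -1.3 -6.8] q [0.1  0.49 1.96 0.   0.69 0.16] w 1
t: 22.55
ee_pos: [513.9, 63.6, 78.7]
orientation: [2.287, 2.147, 0.01]
ft_force: [16.6, -1.5, -8.6]
width: 0.4
grasp_force: 7.8
t 22.55 tcp [513.9  63.6  78.7] inbay [14.1 -2.3] yaw_x 86.38 tz [ 0.008  0.001 -1.   ] F [16.6 -1.5 -8.6] q [0.1  0.49 1.96 0.   0.69 0.16] w 0
```

The keeper is at its end stop: force is rising with the finger at y ≈ -2, so the pin is near -20. I'll retreat and verify.

```bash
python3 -m jog '[[0,0.3,0,0,0,0,0],[0,0.4,0,0,0,0,0],[0,0,-0.8,0,0,0,0],[0,0,-0.8,0,0,0,0],[0,0,-0.8,0,0,0,0],[0.9,0,0,0,0,0,0],[0.9,0,0,0,0,0,0],[0.9,0,0,0,0,0,0],[0.9,0,0,0,0,0,0],[0.9,0,0,0,0,0,0],[0,0,0,0,0,0,0],[0,0,0,0,0,0,0]]';python3 st.py|grep inbay
python3 - <<'E'
from h import *
t=optics.get_image('top')[140:310,160:420,::-1];s=optics.get_image('scene')[140:310,220:480,::-1]
cv2.imwrite('pics/h7.png',cv2.resize(np.hstack([t,s]),None,fx=1.53,fy=1.53,interpolation=cv2.INTER_CUBIC))
for n in('squeeze_bottle','jar','portion_cup'):
  print(n,[(round(d['conf'],2),np.round(d['extent'])) for d in optics.masks_of(n,'top')][:1])
B=(517.1,77.5,-1.635);c,s=np.cos(B[2]),np.sin(B[2])
P=np.array([[15,-20,115]]);print('expected pin in crop',(proj('top',np.c_[B[0]+c*P[:,0]-s*P[:,1],B[1]+s*P[:,0]+c*P[:,1],P[:,2]])-[160,140])*1.53)
E
```

```text
t: 23.75
ee_pos: [546.7, 241.4, 172.8]
orientation: [-2.286, -2.15, 0.008]
ft_force: [0.5, 0.7, -0.6]
width: 0.2
grasp_force: 0.0
t 23.75 tcp [546.7 241.4 172.8] inbay [-165.5   19. ] yaw_x 86.48 tz [-0.006 -0.001 -1.   ] F [ 0.5  0.7 -0.6] q [0.4  0.45 1.72 0.   0.98 0.46] w 0
squeeze_bottle [(0.94, array([500., 184.,  54.,  42.]))]
jar [(0.65, array([418., 153.,  46.,  50.]))]
portion_cup [(0.94, array([502., 282.,  32.,  32.]))]
expected pin in crop [[200.07499293 168.52296111]]
```

View pics/h7.png

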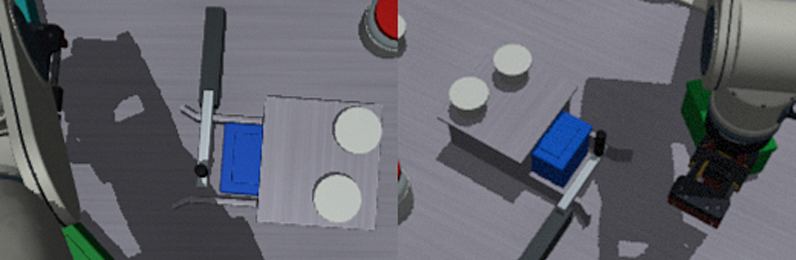

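The keeper is shut: the pin at (201,169) matches its predicted position (200,169). The tub is home, and the bottle, jar and cup haven't moved.

```bash
python3 -c "
from workcell import ctrl
print(ctrl.close_job())"
```

```text
the job is handed in; nothing more can be done
None
```

The blue tub is home against the back stop, the keeper is slid fully across the mouth, the squeeze bottle, jar and portion cup are where they stood, and the job is handed in at about 24 s (no verdict was returned).

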